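Ring up the article on the counter mat

TASK

Ring up the article that stands on the dark grey counter mat: on the console, gently press the selection key of the same colour as that article fully down, so that it stays down, and then press the green confirm key fully and let it come back up. Press no other key, do not confirm before the article is selected, leave the goods and the glue bottle untouched where they stand, and end with the hand withdrawn from the console.

Things in the scene. Friction and masses are not known exactly. Their poses are not given: they have to be found in the camera images.
- console: Grey counter console, fixed: a slab 170 (its x) by 250 (its y) by 40 mm high, origin at the centre of its underside. Its three selection keys stand in a row along its y at its x = +15 mm, 70 mm apart (which colour is in which place varies); the green key stands nearer the robot at its x = -50, y = 0 mm. A black display strip, 14 mm higher than the slab, runs along its far edge (x = +55 to +77 mm).
- mat_center (a point): Centre of the flat dark grey square mat, 120 mm wide and about 1 mm thick, lying on the counter (top at 1 mm height). Exactly one of the three goods stands near its centre (within 20 mm); the other two stand more than 100 mm away from it.
- key_yellow_top (a point): Centre of the top of the yellow selection key, a round yellow cap of 34 mm diameter in a 42 mm black collar that is 3 mm high. Its top is 15 mm above the console slab (55 mm above the counter) when up, 8 mm above the slab when fully down; the point moves with the cap.
- key_yellow (a joint): How far the yellow key is pressed down: 0 up (as at the start), 0.007 m fully down on its stop. Pushing it takes about 3 N plus a little damping; it has no return spring and stays at whatever depth it is left.
- key_red_top (a point): Centre of the top of the red selection key, a round red cap of 34 mm diameter in a 42 mm black collar that is 3 mm high. Its top is 15 mm above the console slab (55 mm above the counter) when up, 8 mm above the slab when fully down; the point moves with the cap.
- key_red (a joint): How far the red key is pressed down: 0 up (as at the start), 0.007 m fully down on its stop. Pushing it takes about 3 N plus a little damping; it has no return spring and stays at whatever depth it is left.
- key_blue_top (a point): Centre of the top of the blue selection key, a round blue cap of 34 mm diameter in a 42 mm black collar that is 3 mm high. Its top is 15 mm above the console slab (55 mm above the counter) when up, 8 mm above the slab when fully down; the point moves with the cap.
- key_blue (a joint): How far the blue key is pressed down: 0 up (as at the start), 0.007 m fully down on its stop. Pushing it takes about 3 N plus a little damping; it has no return spring and stays at whatever depth it is left.
- key_green_top (a point): Centre of the top of the green confirm key, a round cap of 34 mm diameter like the others (55 mm above the counter when up), but sprung; the point moves with the cap.
- key_green (a joint): How far the green key is pressed down: 0 up, 0.007 m fully down. Spring: about 1.2 N to start moving, 4 N fully down; it comes back up by itself when let go.
- yellow_notes: Block of yellow sticky notes, 70 by 70 by 48 mm high (its top sheet curls up a few mm), loose, origin at the centre of its underside; z up.
- red_box: Red box of staples with a thin black band, 85 by 55 by 45 mm high, loose, origin at the centre of its underside; z up.
- blue_tub: Round blue tub with a lid, 64 mm diameter, 62 mm high, loose, origin at the centre of its underside; z up.
- glue: White glue bottle with an orange cap, 44 mm diameter, 120 mm high, loose, standing just beyond the console's far edge; origin at the centre of its underside. Not part of the order.
Mind the look-alikes: they are no part of the job. Of the things shaped like the blue_tub, the blue one is meant.

How it is judged:
On the way, in this order (a step that is already met when the one before it is completed fails the run):
1. the selection key of the colour of the article on the mat is pressed down and the green key is still up (((horizontal distance between yellow_notes and mat_center below 0.06 m and value of joint key_yellow above 0.0055 m) or (horizontal distance between red_box and mat_center below 0.06 m and value of joint key_red above 0.0055 m) or (horizontal distance between blue_tub and mat_center below 0.06 m and value of joint key_blue above 0.0055 m)) and value of joint key_green below 0.002 m), for 0.1 s.
2. with that key down, the green key is pressed (((horizontal distance between yellow_notes and mat_center below 0.06 m and value of joint key_yellow above 0.0055 m) or (horizontal distance between red_box and mat_center below 0.06 m and value of joint key_red above 0.0055 m) or (horizontal distance between blue_tub and mat_center below 0.06 m and value of joint key_blue above 0.0055 m)) and value of joint key_green above 0.005 m), for 0.05 s.
3. the green key is let up again (value of joint key_green below 0.0015 m), for 0.2 s.
At the end, for the whole second after the job is handed in: The selection key matching the article on the mat is down (at least 5.5 of 7 mm), the two other selection keys are up (less than 2 mm), the green key is back up (less than 1.5 mm), and the three goods and the glue bottle are at rest within 10 mm of where they stood (((horizontal distance between yellow_notes and mat_center below 0.06 m and value of joint key_yellow above 0.0055 m and value of joint each of key_red, key_blue below 0.002 m) or (horizontal distance between red_box and mat_center below 0.06 m and value of joint key_red above 0.0055 m and value of joint each of key_yellow, key_blue below 0.002 m) or (horizontal distance between blue_tub and mat_center below 0.06 m and value of joint key_blue above 0.0055 m and value of joint each of key_yellow, key_red below 0.002 m)) and value of joint key_green below 0.0015 m and distance of each of yellow_notes, red_box, blue_tub, glue from where it was at the start of the episode below 0.01 m and linear speed of each of yellow_notes, red_box, blue_tub, glue below 0.02 m/s); the robot touches nothing.
It fails at once if a selection key is pressed 3 mm or more although the article of its colour is not on the mat ((value of joint key_yellow above 0.003 m and horizontal distance between yellow_notes and mat_center above 0.06 m) or (value of joint key_red above 0.003 m and horizontal distance between red_box and mat_center above 0.06 m) or (value of joint key_blue above 0.003 m and horizontal distance between blue_tub and mat_center above 0.06 m)).
It fails at once if the green key is pressed 3 mm or more before a selection key is down (value of joint key_green above 0.003 m and value of joint each of key_yellow, key_red, key_blue below 0.0055 m).
It fails at once if one of the goods or the glue bottle is pushed, lifted or carried (moved more than 10 mm) or touched with more than 2 N (distance of any of yellow_notes, red_box, blue_tub, glue from where it was at the start of the episode above 0.01 m or contact force between the arm and yellow_notes above 2 N or contact force between the arm and red_box above 2 N or contact force between the arm and blue_tub above 2 N or contact force between the arm and glue above 2 N).
It fails at once if a key or the console is pressed harder than 30 N (contact force between the arm and key_yellow above 30 N or contact force between the arm and key_red above 30 N or contact force between the arm and key_blue above 30 N or contact force between the arm and key_green above 30 N or contact force between the arm and console above 30 N).
It also fails if it takes over 45 s, if anything falls off the work surface, if the arm or the gripper's body presses on something with over 40 N, if the wrist force passes 120 N, or if a joint passes its speed limit or range.

ROBOT

A 7-joint arm with a two-finger parallel gripper is mounted at the origin on the work surface. World frame = base frame: x ahead of the robot, y to its left, z up, the work surface at z = 0. Lengths are in m, angles in rad, forces in N, time in s.
With the tool pointing down it reaches from about 0.4 to 0.925 m from the base axis. Payload 4.1 kg.
Tool frame: the origin (TCP) lies at the very end of the fingers, on their centre line; the grasp point (between the pads) lies 19 mm behind it (arm.grasp_offset is the distance from the TCP to the grasp point, in m); z points along the fingers, y is the line along which they close (so a half turn about z gives the same grasp; the last joint's range is limited). The gripper opens to 85 mm and grips with 20 to 120 N. Pads are 22 mm wide; open, the fingers measure 114 mm over their backs; the gripper's body (76 mm by 85 mm) begins 54 mm behind the grasp point. The pads swing forward as they close: fully open they stand 13 mm farther back than shut.
Start: joints at [-1.309, 0.398, 0.045, 1.537, -0.019, 1.207, -0.051], TCP at [0.229, 0.608, 0.231] pointing down, gripper open.
Joint ranges: [-2.82, 2.82], [-0.49, 2.23], [-1.37, 1.46], [0, 2.46], [-1.36, 4.5], [0.23, 2], [-2.94, 2.94]. Speed limits (rad/s): [2.57, 2.57, 3.14, 3.14, 3.14, 3.14, 3.14].

INTERFACE

Orientations are given as a unit quaternion [x, y, z, w].
In Python, from bench import arm gives the robot as it stands. Calls block until the motion is done:
- arm.goto(position, orientation): joint-space move of the TCP to a pose.
- arm.line_to(position, frame=None, feed=0.15, force_limit=None): straight line of the TCP; frame=None keeps the orientation; feed is the mean speed in m/s. With force_limit (N) it stops when the force on the tool has changed by that much, and returns True; else False.
- arm.move_j(angles): joint-space move.
- arm.command_gripper(opening, squeeze=None): finger opening in m; squeeze is the grip in N (None keeps the last); returns when the fingers have stopped.
- arm.dwell(seconds).
- arm.inverse_kinematics(position, orientation): joint angles nearest the present ones, or None.
- arm.get_image(name): name is "scene" or "top" or "wrist"; returns a dict with "frame" (480x640x3 uint8, blue, green, red), "depth" (480x640 float32, m along the optical axis (not along the pixel's ray), 0 where there is no reading), "vertical_fov" (degrees; the focal length in pixels is half the picture's height over the tangent of half this angle, whatever the lens; pixels are square), "cx", "cy" (the principal point, pixels), "eye" and "attitude" of the camera in the world; the wrist camera has in their place "tool_from_camera" (4x4, takes a point from camera to tool coordinates, whose origin is the TCP and whose axes are the flange's). Camera axes: x right, y down, z forward; pixel columns grow to the right and rows downward; lengths in m; the calibration is good to about 2 mm. A picture is of the moment at which its call begins: read the wrist's pose just before it.
A pose or a line that the arm cannot do raises arm.IKError and nothing moves.
- arm.hand_in(): hands the job in; it is judged then, once.
Readings, each from a call of its own:
- arm.get_t(): time.
- arm.get_joints(): joint angles.
- arm.get_qd(): joint speeds.
- arm.get_joint_torque(): joint torques, N m.
- arm.get_position(): TCP position.
- arm.get_tool_rot(): TCP orientation.
- arm.get_ft_force(): force on the tool from outside, world axes, zero at the start.
- arm.get_moment(): the same for the moment, N m.
- arm.get_opening(): finger opening in m.
- arm.get_grasp_force(): force on a finger pad.
Only numpy, scipy, OpenCV 4.12 (cv2) and the standard library are available. Lean on these libraries where they do the work, as an engineer would, in place of code of your own. Each camera call takes 0.05 s, during which the arm holds its last target. There are 200 camera calls.

## Working session

There is one attempt and no reset: what is moved stays moved. The work goes in short steps, each a Python script; the robot and the scene stay as the last script left them, time stands still between calls to the robot, and variables do not carry over. Pictures are saved under pics/ and viewed, at most 10 in all, crops included, and the job is handed in when it is done.

```bash
mkdir -p pics; python3 - <<'E'
from bench import arm
import cv2,pickle
d={}
for n in("scene","top"):
    d[n]=arm.get_image(n); cv2.imwrite(f"pics/{n}1.png",d[n]["frame"])
    print(n,{k:v for k,v in d[n].items() if k not in("frame","depth")})
pickle.dump(d,open("d.pkl","wb")); print(arm.get_t(),arm.get_tool_rot(),arm.get_position(),arm.get_opening())
E
```

```text
scene {'vertical_fov': 46.324650113217785, 'cx': 319.1488853858152, 'cy': 239.7763548554491, 'eye': array([1.00759957, 0.53755133, 0.93610095]), 'attitude': array([ 0.30083285,  0.89824417, -0.30179672, -0.10759065])}
top {'vertical_fov': 44.53684396434547, 'cx': 319.0342600612853, 'cy': 240.2452861388144, 'eye': array([ 5.61560250e-01, -3.29784582e-04,  1.03176627e+00]), 'attitude': array([ 0.71454122, -0.69893922,  0.01504556, -0.02623829])}
0.1 [ 1.79353365e-01  9.83784328e-01 -8.71476173e-04 -8.82912310e-05] [0.22923164 0.6076423  0.23035499] 0.08536398344745945
```

View pics/top1.png

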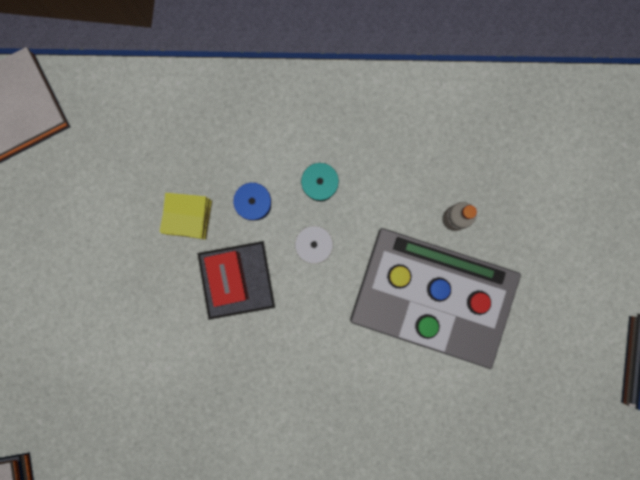

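View pics/scene1.png

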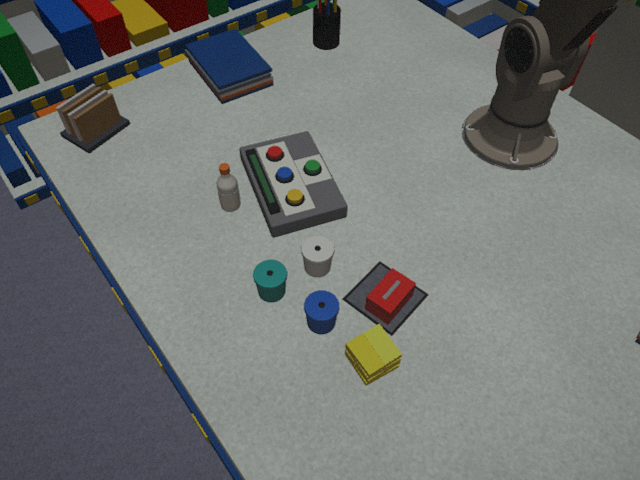

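The top view shows the red box on the dark mat at about (225,280). The red key is at (480,302), the green key at (428,326), and the glue bottle at (460,215). Next I locate the keys by colour in both cameras.

```bash
cat > loc.py <<'E'
import cv2,numpy as np
from scipy.spatial.transform import Rotation as R
def ray(im,u,v):
    f=240/np.tan(np.radians(im["vertical_fov"])/2)
    return R.from_quat(im["attitude"]).as_matrix()@np.array([(u-im["cx"])/f,(v-im["cy"])/f,1])
def at_z(im,u,v,z):
    r=ray(im,u,v); return im["eye"]+r*(z-im["eye"][2])/r[2]
def at_depth(im,u,v):
    return im["eye"]+ray(im,u,v)*np.median(im["depth"][int(v)-2:int(v)+3,int(u)-2:int(u)+3])
def blob(im,u,v,hue,rad=17):
    h=cv2.cvtColor(im["frame"],cv2.COLOR_BGR2HSV).astype(int)
    dh=abs((h[...,0]-hue+90)%180-90)
    Y,X=np.mgrid[:480,:640]
    m=(dh<15)&(h[...,1]>110)&(np.hypot(X-u,Y-v)<rad)
    return X[m].mean(),Y[m].mean(),m.sum()
E
python3 - <<'E'
import pickle,numpy as np; from loc import *
np.set_printoptions(precision=4,suppress=True)
d=pickle.load(open("d.pkl","rb"))
for n,pts in dict(top=dict(red=(480,302,0),blue=(439,289,112),yellow=(400,276,28),green=(428,326,65)),
                  scene=dict(red=(275,153,0),blue=(285,174,112),yellow=(294,197,28),green=(313,168,65))).items():
    for c,(u,v,h) in pts.items():
        a,b,k=blob(d[n],u,v,h,15); print(n,c,round(a,1),round(b,1),k,at_z(d[n],a,b,.055),at_depth(d[n],a,b))
im=d["top"]
for nm,u,v in(("glue",468,212),("red_box",225,280),("slab",370,310),("tub",312,250)): print(nm,at_depth(im,u,v))
E
```

```text
top red 479.8 302.3 352 [ 0.5215 -0.2521  0.055 ] [ 0.5214 -0.2526  0.0532]
top blue 439.5 289.1 340 [ 0.5417 -0.1856  0.055 ] [ 0.5417 -0.1857  0.0543]
top yellow 399.5 276.0 343 [ 0.5619 -0.1191  0.055 ] [ 0.5619 -0.1192  0.0541]
top green 427.8 326.5 316 [ 0.4799 -0.167   0.055 ] [ 0.4798 -0.1671  0.0546]
scene red 274.4 152.4 167 [ 0.5231 -0.2479  0.055 ] [ 0.5242 -0.2461  0.057 ]
scene blue 284.1 173.6 165 [ 0.5435 -0.1813  0.055 ] [ 0.5444 -0.1799  0.0567]
scene yellow 294.5 196.2 194 [ 0.5639 -0.1144  0.055 ] [ 0.565  -0.1128  0.0572]
scene green 312.1 165.8 139 [ 0.4805 -0.1639  0.055 ] [ 0.4812 -0.163   0.0561]
glue [ 0.6639 -0.2164  0.119 ]
red_box [0.5486 0.173  0.0439]
slab [ 0.5037 -0.0724  0.0391]
tub [0.6017 0.027  0.0608]
```

```bash
python3 - <<'E'
from bench import arm
import numpy as np, cv2
a=np.radians(36.6); q=[np.cos(a),np.sin(a),0,0]
arm.command_gripper(0.0,20)
arm.goto([.522,-.251,.22],q)
arm.line_to([.522,-.251,.11])
print(arm.get_t(),arm.get_position(),arm.get_opening(),arm.get_joints())
im=arm.get_image("top"); w=arm.get_image("wrist")
cv2.imwrite("pics/a.png",np.hstack([cv2.resize(im["frame"][180:400,320:580],(400,338)),cv2.resize(w["frame"],(400,338))]))
E
```

```text
4.925 [ 0.52253619 -0.25160766  0.11084193] -0.0004054095961826617 [-0.39119662  0.66297462  1.08532449  1.85352137 -0.67802022  1.05068419
  0.67606669]
```

View pics/a.png

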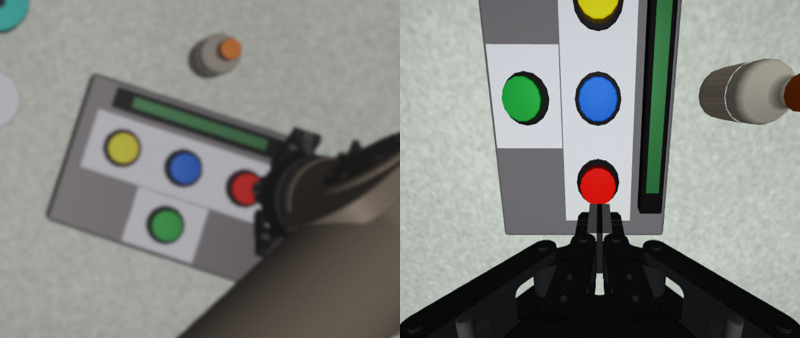

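The left panel shows the hand over the red key. In the wrist view on the right, the finger tips point at the red key around (598,190). I'll refine the position with the wrist camera, then press red.

```bash
cat > wr.py <<'E'
from bench import arm
import numpy as np
from loc import *
def wrist(u,v,hue):
    p,r=arm.get_position(),R.from_quat(arm.get_tool_rot()).as_matrix()
    w=arm.get_image("wrist"); T=w["tool_from_camera"]
    w["eye"]=np.array(p)+r@T[:3,3]; w["attitude"]=R.from_matrix(r@T[:3,:3]).as_quat()
    a,b,k=blob(w,u,v,hue,45); return at_z(w,a,b,.055),k
E
python3 - <<'E'
from wr import *
print(wrist((598-400)*1.6,185*1.42,0),wrist((522-400)*1.6,99*1.42,65))
x,y=wrist((598-400)*1.6,185*1.42,0)[0][:2]
if np.hypot(x-.522,y+.251)<.008:
    x,y=(x+.522)/2,(y-.251)/2
    arm.line_to([x,y,.065],feed=.08)
    print(arm.get_ft_force())
    print(arm.line_to([x,y,.042],feed=.012,force_limit=12),arm.get_position(),arm.get_ft_force())
    arm.dwell(.2); print(arm.get_position(),arm.get_ft_force())
    arm.line_to([x,y,.10],feed=.08); print(arm.get_t())
E
```

```text
(array([ 0.52281913, -0.24948195,  0.055     ]), np.int64(2635)) (array([ 0.48220251, -0.16611077,  0.055     ]), np.int64(3445))
[-0.38511683 -0.48625805  0.73719707]
True [ 0.52242298 -0.25021278  0.04812551] [-1.25969665  1.51134355  4.93788297]
[ 0.52244126 -0.25023483  0.04811286] [-0.70181763  0.87657522  4.98934661]
8.2333
```

```bash
python3 - <<'E'
from wr import *
x,y=.481,-.1663
arm.line_to([x,y,.10],feed=.12)
arm.line_to([x,y,.065],feed=.08)
print(arm.line_to([x,y,.042],feed=.012,force_limit=13),arm.get_position(),arm.get_ft_force())
arm.dwell(.2); print(arm.get_position())
arm.line_to([x,y,.10],feed=.08)
arm.line_to([.44,-.16,.25],feed=.15)
a=np.radians(36.6); q=[np.cos(a),np.sin(a),0,0]
arm.goto([.40,.10,.35],q)
arm.dwell(.3)
im=arm.get_image("top"); cv2.imwrite("pics/end.png",im["frame"])
for c,u,v,h in(("red",480,302,0),("blue",439,289,112),("yellow",400,276,28),("green",428,326,65)):
    b=blob(im,u,v,h,15); print(c,b,at_depth(im,*b[:2]))
print(arm.get_t(),arm.get_position(),arm.get_ft_force())
E
```

```text
True [ 0.48102811 -0.16631247  0.04806091] [-1.34641305  1.27338627  7.5508453 ]
[ 0.48105362 -0.16631318  0.04806977]
red (np.float64(479.1045197740113), np.float64(302.20338983050846), np.int64(354)) [ 0.52137854 -0.2528944   0.04766708]
blue (np.float64(439.5352941176471), np.float64(289.15), np.int64(340)) [ 0.54164979 -0.18597193  0.0530938 ]
yellow (np.float64(399.39884393063585), np.float64(275.9884393063584), np.int64(346)) [ 0.56195048 -0.11909181  0.05393695]
green (np.float64(427.8454258675079), np.float64(326.48580441640377), np.int64(317)) [ 0.47976476 -0.16711761  0.05444519]
14.7417 [0.40012048 0.09950555 0.34964586] [-0.39832437  0.1173951  -0.44122762]
```

View pics/end.png

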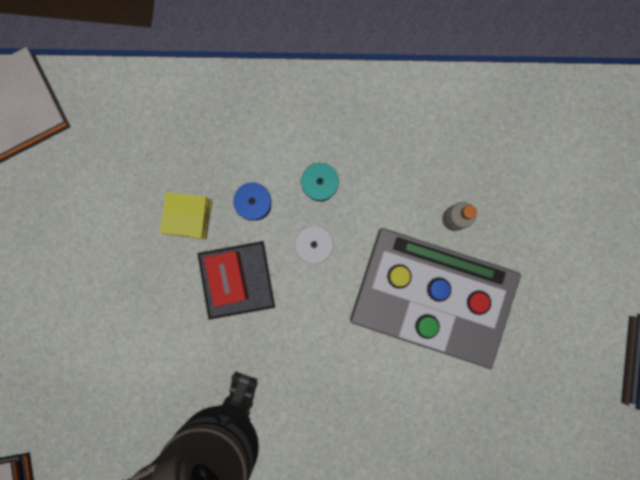

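The red key (479,302) is down, with its top at about 48 mm. Green, blue and yellow are up, the goods and glue bottle haven't moved, and the hand is clear.

```bash
python3 -c "
from bench import arm
print(arm.hand_in())"
```

```text
the job is handed in; nothing more can be done
None
```

I rang up the red box: the red key was pressed and stays down, the green key was pressed and is back up, no other key moved, the hand is clear of the console, and the job is handed in (no verdict was returned).

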